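# Push a printing block through the drying box flap

## Robot

A 6-joint arm with a two-finger parallel gripper is mounted at the origin on the work surface. World frame = base frame: x ahead of the robot, y to its left, z up, the work surface at z = 0. Lengths are in m, angles in rad, forces in N, time in s.
With the tool pointing down it reaches from about 0.35 to 0.975 m from the base axis. Payload 4.9 kg.
Tool frame: the origin (TCP) lies at the very end of the fingers, on their centre line; the grasp point (between the pads) lies 19 mm behind it; z points along the fingers, y is the line along which they close (so a half turn about z gives the same grasp; the last joint's range is limited). The gripper opens to 85 mm and grips with 20 to 120 N. Pads are 22 mm wide; open, the fingers measure 114 mm over their backs; the gripper's body (76 mm by 85 mm) begins 54 mm behind the grasp point. The pads swing forward as they close: fully open they stand 13 mm farther back than shut.
Start: joints at [-1.454, 0.053, 1.613, -0, 1.476, -0.119], TCP at [0.146, -0.608, 0.231] pointing down, gripper open.
Joint ranges: [-3.01, 3.01], [-1.01, 2.22], [0.06, 2.58], [-1.02, 4.17], [0.09, 2.62], [-3.14, 3.14]. Speed limits (rad/s): [2.57, 2.57, 3.14, 3.14, 3.14, 3.14].

## Interface

Orientations are given as a rotation vector (axis times angle).
In Python, from station import * gives the robot as it stands.
- The arm moves only by the shell command python3 -m crank 'ROWS' [OPENING] [FORCE]. ROWS is JSON, a list of rows, each an object with "offset": the shift along the tool's x, y, z in m, a list of three; "twist": the turn, a rotation vector about the tool's x, y, z in degrees, a list of three. In form: [{"offset": [x, y, z], "twist": [rx, ry, rz]}, ...]. A call has 1 to 20 rows; each row is the pose to reach, as a shift and turn from the pose commanded when the call began, along the tool's axes at that moment; what a row does not reach only later rows make up. A row lasts 1/8 s, in which the tool goes at most 62.5 mm and 10.7 degrees, less where a joint would pass 70% of its speed; a pose out of reach is approached as far as the arm can. A call with a gripper value outside its range is refused whole. OPENING is the opening, from 0 (shut) to 1 (fully open), set as the call begins (- or left out, the last holds). The fingers move at their own pace and stop on an object; FORCE is the grip in N (left out, the last holds). Time passes only in rows, so rows that repeat a pose let the fingers close. It gives the time, the measured TCP pose, the force, the opening and the grip force at its end, in the units of the state.
- get_obs(): the state, without advancing time (a new reading comes with each control period).
- get_image(name): name is "side" or "top"; returns the picture (400x640x3 uint8, red, green, blue); there is no depth.
- get_calibration(name): a dict with "intrinsics" (3x3 intrinsics, pixels), "k1" (the pictures are not rectified: a ray, as slopes to the right and down, at radius r is drawn at 1 + k1 r^2 times it, then the intrinsics apply), "world_from_camera" (4x4, takes a point from camera to world coordinates). Camera axes: x right, y up, looking along -z (the intrinsics and any distortion apply to the point x, -y, -z); pixel columns grow to the right and rows downward; lengths in m; the calibration is good to about 2 mm. A picture is of the moment at which its call begins. get_calibration takes no time and is no camera call.
- finish_job(): hands the job in; it is judged then, once.
Trained networks look in the newest picture that a camera, given by its name, has taken for a name from the list of things; names that differ only in an ending like _2 or _b are one class to them, and where a whole thing is asked for, a point or a joint stands for the part that bears it (a point fixed in the world has none). Each returns a list of dicts, best first, with "confidence" (0 to 1); they miss things now and then, are a little off and sometimes report something else, mostly with a low value. They report only what shows in the picture. A call takes as long as a camera call. They do not tell look-alikes from the thing itself.
- cut_out(query, camera): "region" (400x640 bool, what is visible of it) and "rect" ([centre column, centre row, width, height] in pixels, round what is visible of it).
The state is a dict: "t": time; "q": joint angles; "dq": joint speeds; "effort": joint torques, N m; "tool_pos": TCP position; "tool_rot": TCP orientation; "contact_force": force on the tool from outside, world axes, zero at the start; "wrist_torque": the same for the moment, N m; "opening": finger opening in m; "grip_force": force on a finger pad.
Only numpy, scipy, OpenCV 4.12 (cv2) and the standard library are available. Lean on these libraries where they do the work, as an engineer would, in place of code of your own. Each camera call takes 0.05 s, during which the arm holds its last target. There are 200 camera calls.

## Task

Post the wooden printing block into the drying box: with the fingertips, push it along the runway and through the hanging blue flap until it slides down into the tray behind, then draw the fingers back out so that the flap swings shut. Only push the block, never lift it off the runway, and leave the bottle, the can and the cup standing where they are.

Things in the scene. Friction and masses are not known exactly. Their poses are not given: they have to be found in the camera images.
- drying_box: White drying box fixed to the table: a runway in front, a flap in a doorway, a catch tray under a clear hood behind. Place and yaw vary. Origin: on the table top (z = 0) straight below the shut flap, mid width. +x is the feed direction (from the open runway end through the flap), y across to the left, z up; sizes below are mm in this frame. Nothing stands over the runway.
- runway_end (a point): Middle of the runway's open end, on its surface, at x = -200, z = 70. The level aluminium runway is 84 wide (y = -42 to 42) and runs from here to the lip; wooden rails 6 thick on both sides, tops at z = 80.
- lip (a point): Middle of the runway's inner edge, on its surface, at x = 25, z = 70: 25 past the shut flap, inside the box. Beyond it a polished ramp slopes 36 degrees down to the tray floor. The block tips over and slides down by itself once more than half of its length is past the lip, which is when its rear end stands about 15 before the flap; push a little farther to be sure.
- header_top (a point): Top of the header over the doorway, at x = 0, z = 145. The header spans x = -10 to 10, z = 137 to 145; the doorway below it is 84 wide between white posts 16 wide (x = -10 to 10). The clear roof runs on behind at the same height, to x = 216.
- tray_floor (a point): Near end of the level metal tray floor, at the foot of the ramp, mid width, at x = 90, z = 26. The floor is x = 85 to 210, y = -65 to 65, walled all round.
- flap (a joint): Dark blue gravity flap in the doorway, 78 wide, 61 tall, 4 thick, 80 g, hinged along the box's y at x = 0, z = 135; its lower edge is 4 above the runway. Angle in rad: 0 = hanging shut, growing as the lower edge swings inward (box +x), at most 1.45. Opens inward only, pushed by whatever moves against it (under 2 N); falls shut by itself within about a second.
- print_block: Printing block, wood with a dark blue underside, 80 long (x), 60 wide (y), 30 tall, 80 to 170 g. Origin: centre of its underside, z up. Starts flat on the runway, long axis roughly along it (up to 7 degrees off, up to 6 mm off the middle), centre 75 to 115 mm before the flap. Waxed: slides easily (under 1 N).
- dye_bottle: Bystander: orange bottle, 44 diameter, 130 tall, standing on the table beside the box. Origin at the centre of its underside, z up.
- drink_can: Bystander: red drink can, 62 diameter, 115 tall, standing on the table beside the box. Origin at the centre of its underside, z up.
- cup: Bystander: white cup, 70 diameter, 85 tall, standing on the table beside the box. Origin at the centre of its underside, z up.
Mind the look-alikes: they are no part of the job. What is meant by the print_block is not green, orange or red, and is the smaller of those in its own colour.

How it is judged:
By the outcome, as a careful person would: the job done as asked, in the order asked, and still so for the second after the job is handed in, with the robot touching nothing.
It also fails if it takes over 35 s, if anything falls off the work surface, if the arm or the gripper's body presses on something with over 40 N, if the wrist force passes 120 N, or if a joint passes its speed limit or range.

## Working session

There is one attempt and no reset: what is moved stays moved. The work goes in short steps, Python scripts to look and compute and a shell command to move; the robot and the scene stay as the last step left them, time stands still between calls to the robot, and variables do not carry over. Pictures are saved under pics/ and viewed, at most 10 in all, crops included, and the job is handed in when it is done.

```bash
mkdir -p pics; ls; python3 - <<'E'
from station import *
import cv2,numpy as np
for n in("top","side"):
    cv2.imwrite(f"pics/{n}0.png",get_image(n)[:,:,::-1])
    c=get_calibration(n);print(n,c)
    for q in("print_block","drying_box","flap"):
        for d in cut_out(q,n): print(n,q,round(d["confidence"],2),np.round(d["rect"]))
print(get_obs())
E
```

```text
pics
top {'intrinsics': array([[373.19642388,   0.        , 323.54146612],
       [  0.        , 373.19642388, 196.04863901],
       [  0.        ,   0.        ,   1.        ]]), 'k1': -0.05683719717700604, 'world_from_camera': array([[-0.08323124,  0.96920324, -0.23177066,  0.37125819],
       [-0.99651936, -0.08203563,  0.01480924,  0.04805572],
       [-0.00466029,  0.23219654,  0.97265772,  0.89677005],
       [ 0.        ,  0.        ,  0.        ,  1.        ]])}
top print_block 0.82 [283. 314.  36.  30.]
top print_block 0.79 [364. 292.  28.  37.]
top print_block 0.71 [286. 208.  33.  39.]
top print_block 0.63 [222. 269.  55.  46.]
top print_block 0.63 [420. 163.  48.  41.]
top drying_box 0.75 [303. 151.  87. 204.]
top flap 0.65 [296. 162.  36.   8.]
top flap 0.43 [301. 153.  81. 204.]
side {'intrinsics': array([[370.50848763,   0.        , 325.46039245],
       [  0.        , 370.50848763, 204.86720344],
       [  0.        ,   0.        ,   1.        ]]), 'k1': -0.043054332597904976, 'world_from_camera': array([[-0.73641866,  0.45475171, -0.50088765,  0.07237666],
       [-0.
[... 447 characters left out ...]
0.58 [285. 192.  26.  19.]
{'t': 0.4, 'q': array([-1.45399238e+00,  5.28073559e-02,  1.61310494e+00, -1.10875902e-05,
        1.47600433e+00, -1.19016884e-01]), 'dq': array([ 0.00056788, -0.00060694, -0.00175047,  0.00104369,  0.00031722,
        0.00026737]), 'effort': array([-1.26542596e-03, -3.93054020e+01, -3.69813251e+01, -1.30811850e-04,
        2.45404226e-03,  1.03471482e-06]), 'tool_pos': array([ 0.14600005, -0.60759577,  0.2311144 ]), 'tool_rot': array([-3.11945745e+00, -3.69532290e-01,  1.67730776e-05]), 'contact_force': array([ 0.11394651,  0.08087017, -0.27432953]), 'wrist_torque': array([-0.08342277,  0.0341988 , -0.0389196 ]), 'grip_force': 0.0, 'opening': 0.08531425952822536}
```

View pics/top0.png

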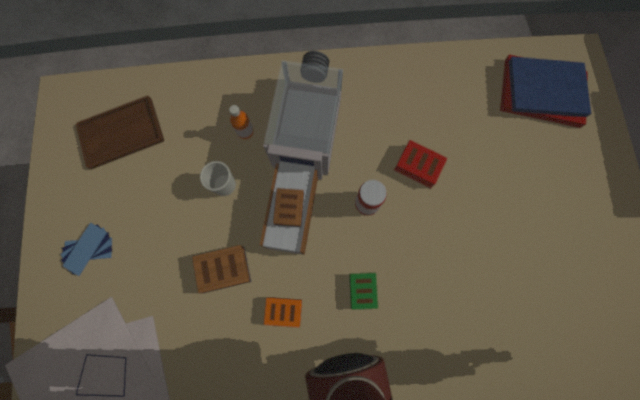

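View pics/side0.png

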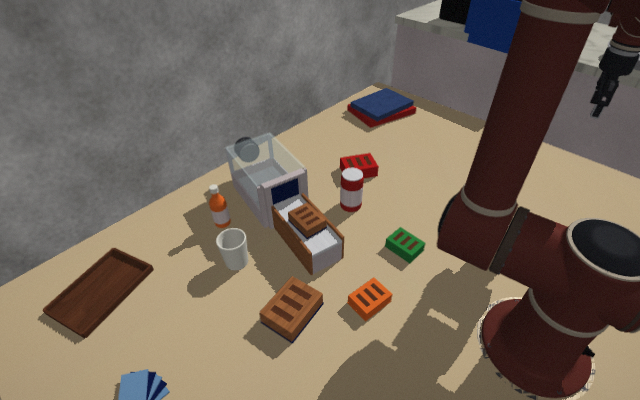

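The block on the runway shows at about (289,208) in the top picture and (308,220) in the side picture. The feed direction points away from the robot. Zooming in to pick out points.

```bash
python3 - <<'E'
import cv2,numpy as np
t=cv2.imread("pics/top0.png")[140:260,250:335];s=cv2.imread("pics/side0.png")[165:280,255:350]
t=cv2.resize(t,None,fx=4.7,fy=4.7,interpolation=cv2.INTER_CUBIC);s=cv2.resize(s,None,fx=4,fy=4,interpolation=cv2.INTER_CUBIC)
o=np.zeros((570,790,3),np.uint8);o[:t.shape[0],:t.shape[1]]=t;o[:s.shape[0],405:405+s.shape[1]]=s
cv2.imwrite("pics/crop0.png",np.clip(o*1.5,0,255).astype(np.uint8))
E
```

```text
(no output)
```

View pics/crop0.png

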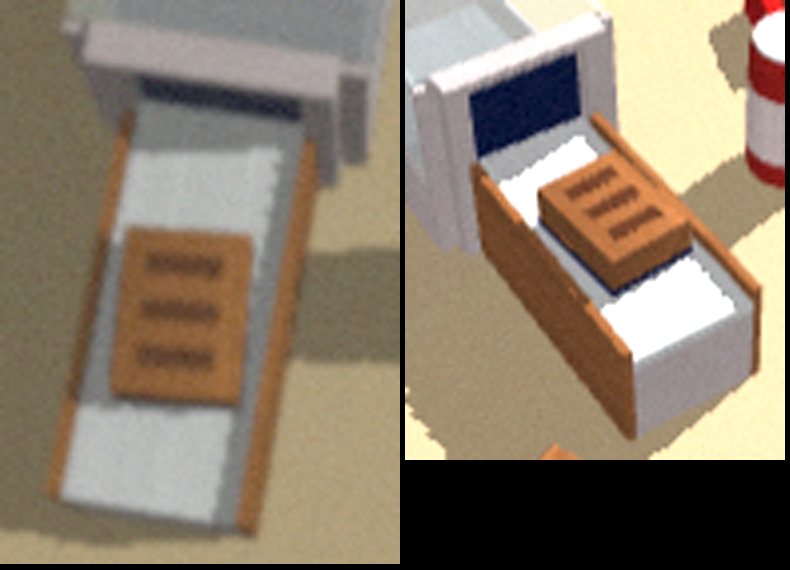

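```bash
cat > h.py <<'E'
from station import *
import numpy as np, cv2
from scipy.optimize import least_squares
def proj(n,P):
    c=get_calibration(n);T=np.linalg.inv(c["world_from_camera"])
    p=np.asarray(P)@T[:3,:3].T+T[:3,3]
    u=np.c_[p[:,0],-p[:,1]]/-p[:,2:3]
    u=u*(1+c["k1"]*(u**2).sum(1,keepdims=True));K=c["intrinsics"]
    return u*[K[0,0],K[1,1]]+K[:2,2]
def place(v,L):
    L=np.asarray(L,float);c,s=np.cos(v[2]),np.sin(v[2])
    return np.c_[v[0]+c*L[:,0]-s*L[:,1],v[1]+s*L[:,0]+c*L[:,1],L[:,2]]
def fit(v0,obs):
    f=lambda v:np.concatenate([(proj(n,place(v,np.array(L)/1000))-px).ravel() for n,L,px in obs])
    return least_squares(f,v0,loss="soft_l1",x_scale=[.1,.1,.1]),f
E
python3 - <<'E'
from h import *
tp=lambda a:(np.array(a)+.5)/4.7-.5+[250,140]
sp=lambda a:(np.array(a)-[405,0]+.5)/4-.5+[255,165]
r,f=fit([.6,.1,0],[("side",[[-200,48,80],[-200,-48,80],[-200,48,0],[-200,-42,0],[-10,42,137],[-10,-42,137],[-10,-58,145]],sp([[630,356],[760,290],[633,437],[757,370],[472,95],[578,55],[603,15]])),
 ("top",[[-200,48,80],[-200,-48,80]],tp([[50,492],[255,533]]))])
print(r.x,np.degrees(r.x[2]));print(f(r.x).reshape(-1,2).round(1).tolist())
B=[[40,30,100],[40,-30,100],[-40,-30,100],[-40,30,100]]
b,f=fit([.5,.1,0],[("side",B,sp([[540,190],[620,150],[692,215],[615,263]])),("top",B,tp([[127,228],[250,237],[240,405],[112,397]]))])
print(b.x,f(b.x).reshape(-1,2).round(1).tolist())
d=b.x-r.x;c,s=np.cos(r.x[2]),np.sin(r.x[2])
print("block in box",d[0]*c+d[1]*s,-d[0]*s+d[1]*c,np.degrees(d[2]))
print("runway end",place(r.x,[[-.2,0,.07]]))
o=get_obs();from scipy.spatial.transform import Rotation as R
print(R.from_rotvec(o["tool_rot"]).as_matrix().round(3))
for n in("top","side"):
  for q in("dye_bottle","drink_can","cup"):
    for d in cut_out(q,n)[:1]: print(n,q,d["confidence"],d["rect"])
E
```

```text
[ 0.64979634  0.08862674 -0.23169877] -13.275361797210504
[[-0.9, -0.1], [1.0, -1.4], [-0.5, 1.1], [-1.1, 1.3], [-1.3, 0.0], [1.3, -2.0], [0.2, 3.4], [0.8, 1.4], [0.4, -0.7]]
[ 0.54296379  0.11336868 -0.14725755] [[-1.4, 0.0], [-1.7, -0.4], [0.3, 0.7], [-0.5, 0.2], [0.3, 0.4], [1.2, 0.1], [0.5, 0.2], [0.0, 0.2]]
block in box -0.10965926557491223 -0.0004513062707650478 4.838125467516542
runway end [[0.4551408  0.13455298 0.07      ]]
[[ 0.972  0.234 -0.   ]
 [ 0.234 -0.972  0.   ]
 [ 0.    -0.    -1.   ]]
top dye_bottle 0.68 [239.2, 121.5, 24.5, 34.0]
top drink_can 0.95 [370.9, 197.7, 32.1, 37.4]
top cup 0.62 [216.2, 179.2, 36.3, 33.0]
side dye_bottle 0.64 [221.7, 206.0, 24.8, 46.6]
side drink_can 0.95 [352.2, 189.6, 25.9, 41.5]
side cup 0.85 [231.9, 247.0, 35.2, 44.2]
```

Both fits are good to 1–3 px. The box is at (0.650, 0.089) with yaw -13.3°, and the block is at box x = -110 mm, turned +4.8°. I'll push with the tool pitched forward 40° so the fingertips lead under the header. The fingers will be part open to square the block.

```bash
cat >> h.py <<'E'
from scipy.spatial.transform import Rotation as R
BOX=[.6498,.0886,-.2317]
def rows(pts,tilt=40,rot0=None,pos0=None):
    "box-frame TCP targets (mm) -> offset, twist from the present pose"
    o=get_obs();R0=R.from_rotvec(o["tool_rot"]);t=np.radians(tilt)
    bx=np.array([np.cos(BOX[2]),np.sin(BOX[2]),0]);by=np.array([-bx[1],bx[0],0])
    z=np.sin(t)*bx-np.array([0,0,np.cos(t)]);y=-by
    Rt=R.from_matrix(np.c_[np.cross(y,z),y,z])
    for p,w in zip(pts,place(BOX,np.array(pts)/1000)):
        print(p,w.round(3),R0.inv().apply(w-o["tool_pos"]).round(4),np.degrees((R0.inv()*Rt).as_rotvec()).round(1))
E
python3 - <<'E'
from h import *
rows([[-200,0,160],[-205,0,81]])
o=get_obs();print(R.from_rotvec(o["tool_rot"]).inv().apply(np.array([.38,-.35,.28])-o["tool_pos"]))
E
```

```text
[-200, 0, 160] [0.455 0.135 0.16 ] [ 0.474  -0.6495  0.0713] [-9.3 39.3 25.7]
[-205, 0, 81] [0.45  0.136 0.081] [ 0.4695 -0.6517  0.1503] [-9.3 39.3 25.7]
[ 0.28774752 -0.19591212 -0.04867647]
```

```bash
python3 -m crank '[{"offset":[0.288,-0.196,-0.05],"twist":[0,0,0]},{"offset":[0.288,-0.196,-0.05],"twist":[0,0,0]},{"offset":[0.288,-0.196,-0.05],"twist":[0,0,0]},{"offset":[0.288,-0.196,-0.05],"twist":[0,0,0]},{"offset":[0.288,-0.196,-0.05],"twist":[0,0,0]},{"offset":[0.288,-0.196,-0.05],"twist":[0,0,0]},{"offset":[0.474,-0.65,0.03],"twist":[-9.3,39.3,25.7]},{"offset":[0.474,-0.65,0.03],"twist":[-9.3,39.3,25.7]},{"offset":[0.474,-0.65,0.03],"twist":[-9.3,39.3,25.7]},{"offset":[0.474,-0.65,0.03],"twist":[-9.3,39.3,25.7]},{"offset":[0.474,-0.65,0.03],"twist":[-9.3,39.3,25.7]},{"offset":[0.474,-0.65,0.03],"twist":[-9.3,39.3,25.7]},{"offset":[0.474,-0.65,0.03],"twist":[-9.3,39.3,25.7]},{"offset":[0.474,-0.65,0.03],"twist":[-9.3,39.3,25.7]},{"offset":[0.474,-0.65,0.03],"twist":[-9.3,39.3,25.7]},{"offset":[0.474,-0.65,0.03],"twist":[-9.3,39.3,25.7]},{"offset":[0.474,-0.65,0.03],"twist":[-9.3,39.3,25.7]}]' 0.4
python3 - <<'E'
from h import *
print(get_obs()["q"].round(2))
rows([[-200,0,140],[-205,0,81]])
E
```

```text
t: 2.82
tool_pos: [0.4552, 0.1342, 0.2016]
tool_rot: [2.86, -0.335, 1.043]
contact_force: [0.5, 0.5, -0.4]
opening: 0.0341
grip_force: 0.0
[ 0.33 -0.71  2.36 -0.45  0.92  2.31]
[-200, 0, 140] [0.455 0.135 0.14 ] [-0.0397 -0.0002  0.0471] [-0.  -0.1 -0.1]
[-205, 0, 81] [0.45  0.136 0.081] [-0.0815 -0.0001  0.0891] [-0.  -0.1 -0.1]
```

```bash
python3 -m crank '[{"offset":[-0.04,0,0.047],"twist":[0,0,0]},{"offset":[-0.0815,0,0.089],"twist":[0,0,0]},{"offset":[-0.0815,0,0.089],"twist":[0,0,0]},{"offset":[-0.0815,0,0.089],"twist":[0,0,0]}]'
python3 - <<'E'
from h import *
print(get_obs()["q"].round(2))
rows([[-205,0,80],[-160,0,80],[-100,0,80],[-50,0,80],[0,0,80],[10,0,80]])
t=get_image("top")[100:260,230:350,::-1];s=get_image("side")[130:290,220:370,::-1]
t=cv2.resize(t,None,fx=3,fy=3,interpolation=cv2.INTER_CUBIC);s=cv2.resize(s,None,fx=2.8,fy=2.8,interpolation=cv2.INTER_CUBIC)
o=np.zeros((480,790,3),np.uint8);o[:,:360]=t;o[:s.shape[0],365:785]=s
cv2.imwrite("pics/c1.png",np.clip(o*1.4,0,255).astype(np.uint8))
E
```

```text
t: 3.32
tool_pos: [0.4519, 0.1359, 0.0838]
tool_rot: [2.86, -0.337, 1.048]
contact_force: [0.6, -0.3, 0.8]
opening: 0.0341
grip_force: 0.0
[ 0.34 -0.53  2.47 -0.6   0.67  2.52]
[-205, 0, 80] [0.45  0.136 0.08 ] [-0.0037  0.0006  0.0019] [-0.1 -0.2 -0.2]
[-160, 0, 80] [0.494 0.125 0.08 ] [0.0307 0.0005 0.031 ] [-0.1 -0.2 -0.2]
[-100, 0, 80] [0.552 0.112 0.08 ] [0.0765 0.0004 0.0698] [-0.1 -0.2 -0.2]
[-50, 0, 80] [0.601 0.1   0.08 ] [0.1146 0.0003 0.1021] [-0.1 -0.2 -0.2]
[0, 0, 80] [0.65  0.089 0.08 ] [0.1528 0.0002 0.1344] [-0.1 -0.2 -0.2]
[10, 0, 80] [0.66  0.086 0.08 ] [0.1604 0.0002 0.1408] [-0.1 -0.2 -0.2]
```

View pics/c1.png

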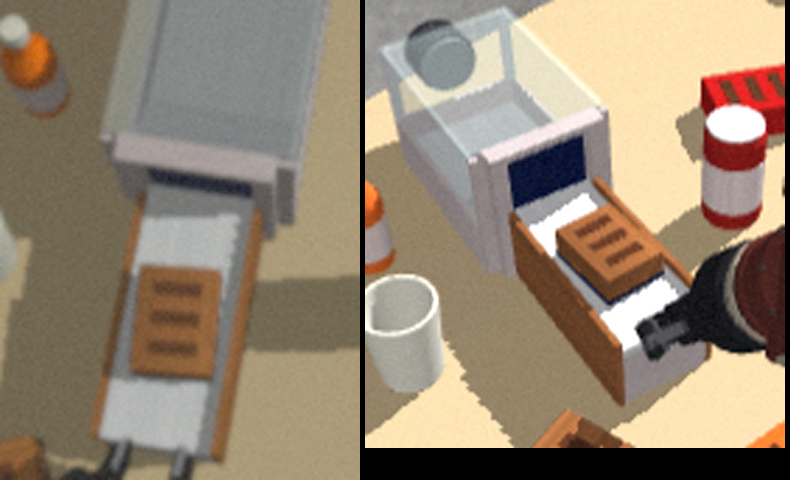

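The picture shows both fingertips at the runway's open end (top crop, about (120,450) and (183,455)), around 3 mm left of the middle. The block is untouched ahead of them. Pushing slowly, with a 2 mm shift to the right.

```bash
python3 -m crank '[{"offset":[0.0153,0.002,0.0129],"twist":[0,0,0]},{"offset":[0.0267,0.002,0.0226],"twist":[0,0,0]},{"offset":[0.0344,0.002,0.029],"twist":[0,0,0]},{"offset":[0.042,0.002,0.0355],"twist":[0,0,0]},{"offset":[0.0497,0.002,0.0419],"twist":[0,0,0]},{"offset":[0.0573,0.002,0.0484],"twist":[0,0,0]},{"offset":[0.0649,0.002,0.0548],"twist":[0,0,0]},{"offset":[0.0726,0.002,0.0613],"twist":[0,0,0]},{"offset":[0.0802,0.002,0.0677],"twist":[0,0,0]},{"offset":[0.084,0.002,0.071],"twist":[0,0,0]},{"offset":[0.084,0.002,0.071],"twist":[0,0,0]}]'
python3 - <<'E'
from h import *
rows([[-100,0,81],[0,0,81],[15,0,81]])
t=get_image("top")[100:260,230:350,::-1];s=get_image("side")[130:290,220:370,::-1]
t=cv2.resize(t,None,fx=3,fy=3,interpolation=cv2.INTER_CUBIC);s=cv2.resize(s,None,fx=2.8,fy=2.8,interpolation=cv2.INTER_CUBIC)
o=np.zeros((480,790,3),np.uint8);o[:,:360]=t;o[:s.shape[0],365:785]=s
cv2.imwrite("pics/c2.png",np.clip(o*1.4,0,255).astype(np.uint8))
E
```

```text
t: 4.8
tool_pos: [0.5569, 0.109, 0.0804]
tool_rot: [2.861, -0.334, 1.042]
contact_force: [0.9, -0.6, 0.4]
opening: 0.0341
grip_force: 0.0
[-100, 0, 81] [0.552 0.112 0.081] [-0.0034 -0.0015 -0.0036] [-0.  -0.  -0.1]
[0, 0, 81] [0.65  0.089 0.081] [ 0.0732 -0.0015  0.0607] [-0.  -0.  -0.1]
[15, 0, 81] [0.664 0.085 0.081] [ 0.0847 -0.0015  0.0703] [-0.  -0.  -0.1]
```

View pics/c2.png

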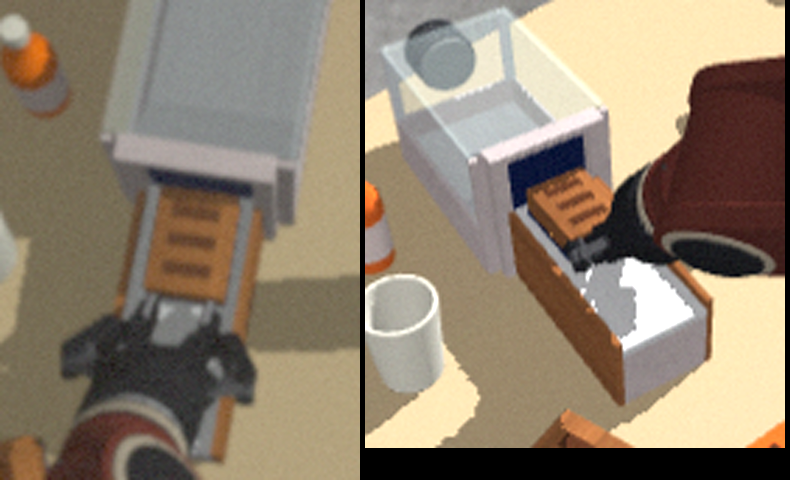

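The block is now square to the runway and its front is against the flap (top crop, about rows 190–300). Pushing on through.

```bash
python3 -m crank '[{"offset":[0.0076,0,0.0065],"twist":[0,0,0]},{"offset":[0.0153,0,0.0129],"twist":[0,0,0]},{"offset":[0.0229,0,0.0194],"twist":[0,0,0]},{"offset":[0.0306,0,0.0258],"twist":[0,0,0]},{"offset":[0.0382,0,0.0323],"twist":[0,0,0]},{"offset":[0.0458,0,0.0387],"twist":[0,0,0]},{"offset":[0.0535,0,0.0452],"twist":[0,0,0]},{"offset":[0.0611,0,0.0516],"twist":[0,0,0]},{"offset":[0.0665,0,0.056],"twist":[0,0,0]},{"offset":[0.0705,0,0.0595],"twist":[0,0,0]},{"offset":[0.0705,0,0.0595],"twist":[0,0,0]}]'
python3 - <<'E'
from h import *
rows([[-150,0,90],[0,0,81],[10,0,81]])
t=get_image("top")[60:220,230:350,::-1];s=get_image("side")[130:290,220:370,::-1]
t=cv2.resize(t,None,fx=3,fy=3,interpolation=cv2.INTER_CUBIC);s=cv2.resize(s,None,fx=2.8,fy=2.8,interpolation=cv2.INTER_CUBIC)
o=np.zeros((480,790,3),np.uint8);o[:,:360]=t;o[:s.shape[0],365:785]=s
cv2.imwrite("pics/c3.png",np.clip(o*1.4,0,255).astype(np.uint8))
E
```

```text
t: 6.28
tool_pos: [0.6467, 0.0879, 0.0802]
tool_rot: [2.861, -0.334, 1.042]
contact_force: [0.4, 0.7, 0.3]
opening: 0.0339
grip_force: 0.0
[-150, 0, 90] [0.504 0.123 0.09 ] [-0.1064 -0.0014 -0.1021] [-0. -0. -0.]
[0, 0, 81] [0.65  0.089 0.081] [ 0.0027 -0.0014  0.0012] [-0. -0. -0.]
[10, 0, 81] [0.66  0.086 0.081] [ 0.0103 -0.0014  0.0077] [-0. -0. -0.]
```

View pics/c3.png

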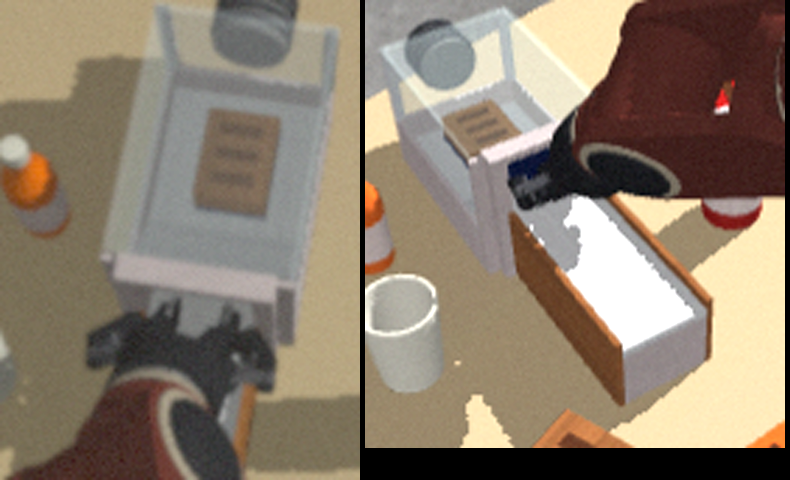

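The block lies in the tray (top crop, about (238,160)). Drawing the fingers straight back along the runway, then up.

```bash
python3 -m crank '[{"offset":[-0.0153,0,-0.0129],"twist":[0,0,0]},{"offset":[-0.0306,0,-0.0258],"twist":[0,0,0]},{"offset":[-0.0458,0,-0.0387],"twist":[0,0,0]},{"offset":[-0.0688,0,-0.0581],"twist":[0,0,0]},{"offset":[-0.0917,0,-0.0774],"twist":[0,0,0]},{"offset":[-0.1146,0,-0.0968],"twist":[0,0,0]},{"offset":[-0.1146,0,-0.0968],"twist":[0,0,0]},{"offset":[-0.09,0,-0.127],"twist":[0,0,0]},{"offset":[-0.07,0,-0.15],"twist":[0,0,0]},{"offset":[-0.07,0,-0.15],"twist":[0,0,0]},{"offset":[-0.07,0,-0.15],"twist":[0,0,0]},{"offset":[-0.07,0,-0.15],"twist":[0,0,0]},{"offset":[-0.07,0,-0.15],"twist":[0,0,0]},{"offset":[-0.07,0,-0.15],"twist":[0,0,0]},{"offset":[-0.07,0,-0.15],"twist":[0,0,0]}]'
python3 - <<'E'
from h import *
t=get_image("top")[60:220,200:390,::-1];s=get_image("side")[130:290,200:370,::-1]
o=cv2.resize(np.hstack([t,s]),None,fx=2.2,fy=2.2,interpolation=cv2.INTER_CUBIC)
cv2.imwrite("pics/c4.png",np.clip(o*1.4,0,255).astype(np.uint8))
E
```

```text
t: 8.25
tool_pos: [0.5003, 0.1224, 0.1498]
tool_rot: [2.861, -0.333, 1.042]
contact_force: [0.6, -0.9, 0.1]
opening: 0.034
grip_force: 0.0
```

View pics/c4.png

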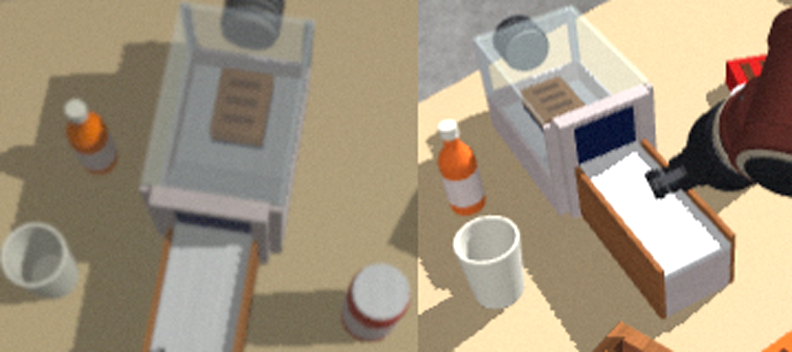

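The block is flat in the tray, the flap is shut, the bottle, can and cup are standing, and the arm is clear of everything.

```bash
python3 -c "from station import *; print(finish_job())"
```

```text
the job is handed in; nothing more can be done
None
```

The printing block is in the drying box's tray, the flap has swung shut, the bottle, can and cup are still standing, and I handed the job in at about 8 s of the 35 s allowed.

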